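# Rack the wedge-nosed filter module between its two neighbours

## Robot

A 7-joint arm with a two-finger parallel gripper is mounted at the origin on a cart in front of the work surface, level with it; the furniture and walls round the work are solid. World frame = base frame: x ahead of the robot, y to its left, z up, the work surface at z = 0. Lengths are in m, angles in rad, forces in N, time in s.
With the tool pointing down it reaches from about 0.4 to 0.85 m from the base axis. Payload 4.4 kg.
Tool frame: the origin (TCP) lies midway between the tips of the shut fingers; the grasp point (between the pads) lies 19 mm behind it; z points along the fingers, y is the line along which they close (so a half turn about z gives the same grasp; the last joint's range is limited). The gripper opens to 94 mm and grips with 3 to 60 N. Pads are 16 mm wide; open, the fingers measure 119 mm over their backs; the gripper's body (75 mm by 177 mm) begins 78 mm behind the grasp point.
Start: joints at [1.083, 0.628, 0.038, 1.517, -0.027, 0.996, -0.02], TCP at [0.266, -0.593, 0.175] pointing down, gripper open.
Joint ranges: [-3.06, 3.06], [-0.37, 2.12], [-1.25, 1.32], [0.18, 2.47], [-1.1, 4.24], [0.23, 1.98], [-2.94, 2.94]. Speed limits (rad/s): [2.57, 2.57, 3.14, 3.14, 3.14, 3.14, 3.14].

## Interface

Orientations are given as a 3x3 rotation matrix whose columns are the frame's x, y, z axes.
In Python, from bench import * gives the robot as it stands.
- The arm moves only by the tool drive_tool, never from a script. Its argument "moves" is a list of rows, each an object of numbers: "x", "y", "z": the shift along the tool's x, y, z normalised to -1 to 1, where 1 is 0.25 m; "wx", "wy", "wz": the turn, a rotation vector about the tool's x, y, z normalised to -1 to 1, where 1 is pi/4 rad. In form: [{"x": .., "y": .., "z": .., "wx": .., "wy": .., "wz": ..}, ...]. A call has 1 to 8 rows; each row is the pose to reach, as a shift and turn from the pose commanded when the call began, along the tool's axes at that moment; what a row does not reach only later rows make up. A row lasts 1/8 s, in which the tool goes at most 62.5 mm and 10.7 degrees, less where a joint would pass 70% of its speed; a pose out of reach is approached as far as the arm can. A call with a number of a shift or a turn outside -1 to 1 is refused whole. A call with a gripper value outside its range is refused whole. "jaw" is the finger opening in mm, from 0 to 94, set as the call begins (left out, the last holds). The fingers move at their own pace and stop on an object; "squeeze" is the grip in N (left out, the last holds). Time passes only in rows, so rows that repeat a pose let the fingers close. It gives the time, the measured TCP pose, the force, the opening and the grip force at its end, in the units of the state.
- get_state(): the state, without advancing time (a new reading comes with each control period).
- grab_frame(name): name is "side" or "top" or "wrist"; returns (picture, depth): 420x560x3 uint8, red, green, blue; 420x560 float32, m along the optical axis (not along the pixel's ray), 0 where there is no reading.
- calibration(name): a dict with "mtx" (3x3 intrinsics, pixels), "rvec" (rotation vector, rad) and "tvec" (3), from world to camera coordinates, as OpenCV has them. Camera axes: x right, y down, z forward; pixel columns grow to the right and rows downward; lengths in m; the calibration is good to about 2 mm. A picture is of the moment at which its call begins: read the wrist's pose just before it. calibration takes no time and is no camera call; for the wrist camera it gives the pose at the moment of the call.
- finish_job(): hands the job in; it is judged then, once.
Trained networks look in the newest picture that a camera, given by its name, has taken for a name from the list of things; names that differ only in an ending like _2 or _b are one class to them, and where a whole thing is asked for, a point or a joint stands for the part that bears it (a point fixed in the world has none). Each returns a list of dicts, best first, with "conf" (0 to 1); they miss things now and then, are a little off and sometimes report something else, mostly with a low value. They report only what shows in the picture. A call takes as long as a camera call. They do not tell look-alikes from the thing itself.
- regions_of(camera, thing): "pixels" (420x560 bool, what is visible of it) and "point" ([column, row] in pixels, amid what is visible of it).
The state is a dict: "clock": time; "joint_pos": joint angles; "joint_vel": joint speeds; "joint_efforts": joint torques, N m; "tcp_pos": TCP position; "ee_rot": TCP orientation; "force": force on the tool from outside, world axes, zero at the start; "torque": the same for the moment, N m; "opening": finger opening in m; "grip_force": force on a finger pad.
Only numpy, scipy, OpenCV 4.12 (cv2) and the standard library are available. Lean on these libraries where they do the work, as an engineer would, in place of code of your own. Each camera call takes 0.05 s, during which the arm holds its last target. There are 200 camera calls.

## Task

Take the slim filter module out of the test dock by its exposed front part, stand it upright on the bench and let go. Then take it again by its blunt rear end and slide it, wedge nose first, into the narrow gap between the two modules in the open rack, so that it pushes them apart, and push it home until its nose stops against the rack's back plate. All three modules must end standing upright in the rack; leave the bottle, the reel and the hex key set alone.

Things in the scene. Friction and masses are not known exactly. Their poses are not given: they have to be found in the camera images.
- module_c (a point): centre (half-way up) of the slim filter module, an upright dark box with light cover plates, 114 long (x) x 24 thick (y) x 70 mm high, 0.2-0.4 kg. Sides flat and parallel from the blunt rear end (x=-57 mm) to x=+21; from there a vertical wedge, 24 mm narrowing to 6 mm, to the nose tip at x=+57. Two 6 mm stubs on top at x=-20 and 0. Starts upright in the dock, exposed ahead of x=-12
- module_nose (a point): tip of the module's wedge nose, 57 mm ahead of its centre, half-way up; x points out of the nose
- dock: fixed test dock: 6 mm base plate, 150 x 76 mm, two grey cheeks, a back block. Origin on the bench under the docked module's centre; x is the way its nose points. Cheeks, 12 mm thick, top at 72 mm (4 mm below the module's), x=-59 to -12 mm, 2 mm clear of each side of the module; back block from x=-59 mm back, top at 80 mm. The module stands on the plate and lifts straight out
- module_rack: fixed grey open-fronted rack, 126 (x) x 112 (y) mm. Origin on the bench under its centre; x is the way in, from the open front to the back plate; y to the left seen that way. Floor 6 mm thick, x=-63 to +63 mm; back plate's inner face at x=+55, 52 mm high; side walls 46 mm high, inner faces at y=+-48. Module home: nose tip at x=55, rear end at x=-59, some 7 mm proud of its neighbours
- left_c (a point): centre (half-way up) of the left neighbour, standing loose in the rack: a plain rectangular module 106 (x) x 30 (y) x 64 mm high with three stubs 6 mm high on top, 0.2-0.4 kg. It slides and leans aside when pushed. The front end is about 53 mm before its centre. Sliding the module in past the two takes up to about 15 N; the back plate stops it hard
- right_c (a point): centre of the right neighbour, of the same make and size, on the -y side of the rack. The gap between the two is 9 to 17 mm at the start and there is room for them to move outwards until the gap is 36 mm
- bottle_c (a point): centre of the white wash bottle, 56 mm wide, 172 mm high: a bystander
- reel_c (a point): centre of the solder reel, 56 mm wide, 50 mm high: a bystander
- hexset_c (a point): centre of the folding hex key set, 24 x 90 x 18 mm: a bystander
There are look-alikes about, which are no part of the job. Leave any brown look-alike of the part that bears module_c alone.

How it is judged:
By the outcome, as a careful person would: the job done as asked, in the order asked, and still so for the second after the job is handed in, with the robot touching nothing.
It also fails if it takes over 59 s, if anything falls off the work surface, if the arm or the gripper's body presses on something with over 40 N, if the wrist force passes 120 N, or if a joint passes its speed limit or range.

## Working session

There is one attempt and no reset: what is moved stays moved. The work goes in short steps, Python scripts to look and compute and a tool call to move; the robot and the scene stay as the last step left them, time stands still between calls to the robot, and variables do not carry over. Pictures are saved under pics/ and viewed, at most 10 in all, crops included, and the job is handed in when it is done.

Besides the shell and the picture viewer there is one more tool, called after "Emit:" as name([rows], argument=value, ...), one row to a line, values as JSON. drive_tool: Moves the arm, as the interface text tells. Its arguments: {"type":"object","properties":{"moves":{"type":"array","items":{"type":"object","properties":{"x":{"type":"number"},"y":{"type":"number"},"z":{"type":"number"},"wx":{"type":"number"},"wy":{"type":"number"},"wz":{"type":"number"}}}},"jaw":{"type":"number"},"squeeze":{"type":"number"}},"required":["moves"]}

```bash
mkdir -p pics
cat > h.py <<'E'
from bench import *
import numpy as np, cv2
def cloud(name,d):
    c=calibration(name);K=np.array(c['mtx']);R=cv2.Rodrigues(np.array(c['rvec'],float))[0];t=np.array(c['tvec'],float).ravel()
    v,u=np.indices(d.shape)
    P=np.stack([(u-K[0,2])/K[0,0]*d,(v-K[1,2])/K[1,1]*d,d],-1)
    return (P-t)@R
def save(n,im): cv2.imwrite('pics/'+n+'.png',im[:,:,::-1])
E
python3 - <<'E'
from h import *
s=get_state();print(s['clock'],s['tcp_pos'],s['ee_rot'],s['opening'])
for n in ('top','side'):
    im,d=grab_frame(n);save(n+'0',im);W=cloud(n,d);np.save(n+'W.npy',W)
    for th in ('module_c','dock','module_rack','left_c','bottle_c','reel_c','hexset_c'):
        for r in regions_of(n,th)[:3]:
            p=W[r['pixels']&(d>0)]
            print(n,th,round(r['conf'],2),r['point'],np.median(p,0).round(3),p.min(0).round(3),p.max(0).round(3))
E
```

```text
0.0 [ 0.26586603 -0.59235726  0.17438989] [[ 9.12344336e-01  4.09423065e-01 -7.52579934e-04]
 [ 4.09423757e-01 -9.12342794e-01  1.67731076e-03]
 [ 1.18832186e-07 -1.83840907e-03 -9.99998310e-01]] 0.09382950327851973
top module_c 0.97 [140.4, 215.2] [0.565 0.288 0.075] [0.535 0.24  0.005] [0.59  0.349 0.085]
top module_c 0.56 [303.9, 284.5] [ 0.404 -0.083  0.07 ] [ 0.361 -0.134 -0.002] [ 0.441 -0.039  0.08 ]
top dock 0.85 [138.7, 221.8] [0.55  0.305 0.009] [ 0.503  0.222 -0.003] [0.621 0.386 0.086]
top module_rack 0.55 [318.0, 207.1] [ 0.578 -0.122  0.011] [ 0.508 -0.202 -0.003] [ 0.659 -0.046  0.073]
top left_c 0.59 [317.1, 195.8] [ 0.6   -0.115  0.07 ] [ 0.566 -0.166  0.014] [ 0.634 -0.065  0.08 ]
top bottle_c 0.85 [255.0, 150.1] [0.689 0.025 0.111] [ 0.674 -0.    -0.007] [0.725 0.052 0.174]
top reel_c 0.94 [204.1, 147.9] [0.721 0.155 0.05 ] [ 0.698  0.13  -0.002] [0.751 0.183 0.057]
top reel_c 0.42 [409.7, 250.8] [ 0.468 -0.337  0.015] [ 0.43  -0.378 -0.004] [ 0.506 -0.299  0.022]
side module_c 0.93 [331.9, 196.0] [ 0.405 -0.073  0.057] [ 0.366 -0.133 -0.001] [ 0.44  -0.036  0.079]
side module_c 0.8 [273.8, 322.1] [0.565 0.305 0.076] [0.537 0.248 0.004] [0.59  0.352 0.086]
side dock 0.9 [279.6, 340.0] [0.561 0.326 0.008] [ 0.502  0.22  -0.004] [0.624 0.385 0.084]
side module_rack 0.87 [266.2, 202.2] [ 0.592 -0.099  0.026] [ 0.506 -0.223 -0.005] [ 0.665 -0.043  0.069]
side left_c 0.89 [266.7, 187.9] [ 0.6   -0.099  0.068] [ 0.567 -0.164  0.007] [ 0.638 -0.06   0.079]
side left_c 0.3 [281.3, 339.8] [0.561 0.329 0.008] [ 0.502  0.225 -0.003] [0.622 0.387 0.084]
side bottle_c 0.93 [230.8, 224.0] [0.696 0.046 0.099] [ 0.674 -0.049 -0.003] [0.727 0.059 0.168]
side reel_c 0.56 [218.8, 273.7] [0.723 0.165 0.05 ] [0.698 0.131 0.001] [0.751 0.185 0.056]
side hexset_c 0.51 [308.5, 137.1] [ 0.467 -0.331  0.015] [ 0.43  -0.372 -0.002] [ 0.503 -0.296  0.022]
```

View pics/top0.png

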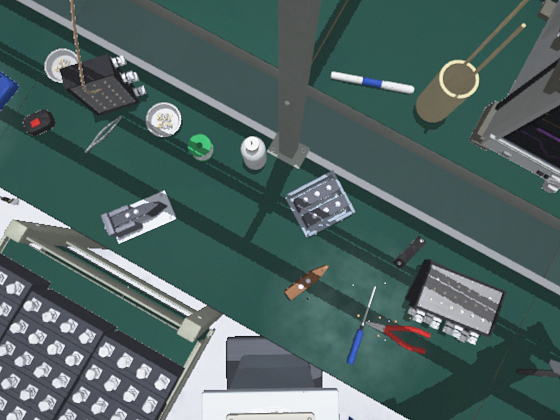

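View pics/side0.png

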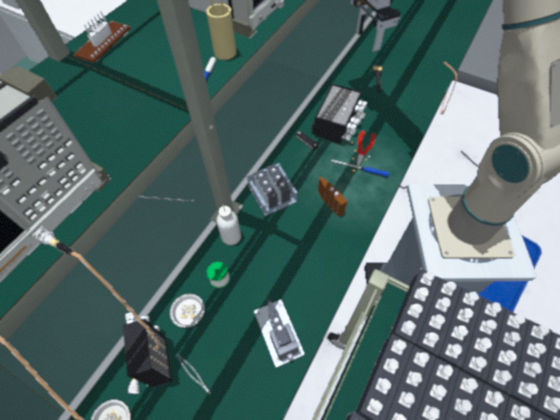

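Run:
```python
from h import *
im=cv2.imread('pics/top0.png')
a=cv2.resize(im[180:250,90:190],(800,560),interpolation=3)[:, :]
b=cv2.resize(im[165:241,270:370],(800,608),interpolation=3)
cv2.imwrite('pics/c0.png',np.vstack([cv2.resize(a,(430,300)),cv2.resize(b,(430,300))]))
W=np.concatenate([np.load(n+'W.npy').reshape(-1,3) for n in('top','side')])
def box(W,c,r,z0,z1,nm):
    m=(np.hypot(W[:,0]-c[0],W[:,1]-c[1])<r)&(W[:,2]>z0)&(W[:,2]<z1)
    p=W[m][:,:2].astype(np.float32)*1000
    q=cv2.minAreaRect(p);print(nm,len(p),np.round(q[0],1),np.round(q[1],1),round(q[2],1))
for c,nm in(((.563,.303),'dock'),((.588,-.122),'rack')):
  for T in('top','side'):
    P=np.load(T+'W.npy').reshape(-1,3)
    for z in((.003,.012),(.003,.1),(.04,.056),(.06,.078),(.066,.074),(.074,.09)): box(P,c,.1,*z,nm+T+str(z))
# bird's eye height maps in world, 1mm/px *... print none
```

```text
docktop(0.003, 0.012) 1087 [565.3 302.6] [191.7 194.6] 42.1
docktop(0.003, 0.1) 2389 [565.3 302.6] [191.7 194.6] 42.1
docktop(0.04, 0.056) 107 [560.7 307.6] [ 47.4 137.9] 39.7
docktop(0.06, 0.078) 756 [563.4 302.6] [ 53.1 134.3] 22.5
docktop(0.066, 0.074) 312 [564.5 299.7] [ 53. 128.] 22.2
docktop(0.074, 0.09) 625 [564.  303.3] [ 51.8 132.9] 23.2
dockside(0.003, 0.012) 1072 [561.9 304.9] [193.5 192.7] 76.5
dockside(0.003, 0.1) 2075 [561.9 304.9] [193.5 192.7] 76.5
dockside(0.04, 0.056) 73 [566.8 335. ] [ 45.5 106.3] 42.6
dockside(0.06, 0.078) 621 [561.9 306.5] [ 51.7 129.6] 22.1
dockside(0.066, 0.074) 235 [560.2 310.6] [ 51.7 120.5] 22.1
dockside(0.074, 0.09) 586 [563.5 305.6] [ 51.1 132.4] 23.4
racktop(0.003, 0.012) 868 [ 588.2 -119.8] [197.4 194.4] 18.0
racktop(0.003, 0.1) 2876 [ 588.2 -119.8] [197.4 194.4] 18.0
racktop(0.04, 0.056) 543 [ 584.7 -126.8] [112.2 122.7] 26.8
racktop(0.06, 0.078) 1234 [ 583.7 -125.6] [ 73.2 107.2] 26.6
racktop(0.066, 0.074) 1139 [ 583.6 -125.2] [ 72.8 106.4] 27.0
racktop(0.074, 0.09) 67 [ 583.4 -124.1] [65.9 99.6] 31.1
rackside(0.003, 0.012) 308 [ 590.9 -114.4] [177.9 197.3] 70.8
rackside(0.003, 0.1) 1706 [ 590.  -116.8] [180.7 196.5] 75.1
rackside(0.04, 0.056) 369 [ 584.3 -125.5] [113.  120.9] 26.5
rackside(0.06, 0.078) 650 [ 583.7 -124. ] [ 73.3 108.7] 26.7
rackside(0.066, 0.074) 557 [ 583.3 -123.7] [ 73.  107.8] 26.7
rackside(0.074, 0.09) 34 [ 575.1 -115.6] [58.9 84.1] 24.6
```

View pics/c0.png

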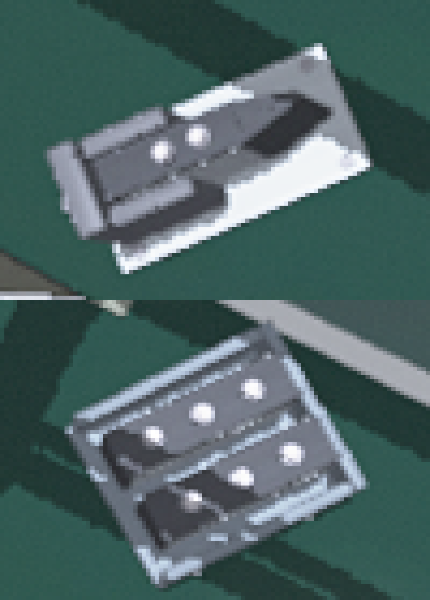

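The wedge nose points to image upper right in the dock (crop ~(325,105)). The rack's open front is at the lower left (crop ~(110,500)), with the back plate at right. Headings are about -67° for the dock and -63° for the rack.

Emit:
drive_tool([
  {"x": 0.96, "y": -0.64, "z": -0.3, "wz": -1},
  {"x": 0.96, "y": -0.64, "z": -0.3, "wz": -1},
  {"x": 0.96, "y": -0.64, "z": -0.3, "wz": -1},
  {"x": 0.96, "y": -0.64, "z": -0.3, "wz": -1},
  {"x": 0.96, "y": -0.64, "z": -0.3, "wz": -1},
  {"x": 0.96, "y": -0.64, "z": -0.3, "wz": -1},
], jaw=60)

```text
$.moves[0]: bad value
```

```bash
cat >> h.py <<'E'
from scipy.spatial.transform import Rotation as Ro
def goal(p,ang,R0=None,p0=None):
    "tool-frame normalised command for pointing-down pose, tool x at world angle ang (deg)"
    s=get_state();R=np.array(s['ee_rot']) if R0 is None else R0;p0=np.array(s['tcp_pos'])
    a=np.radians(ang);x=np.array([np.cos(a),np.sin(a),0]);z=np.array([0,0,-1.]);G=np.stack([x,np.cross(z,x),z],1)
    d=R.T@(np.array(p)-p0)/.25;w=Ro.from_matrix(R.T@G).as_rotvec()/(np.pi/4)
    print('t',round(s['clock'],2),'tcp',p0.round(4),'xang',np.degrees(np.arctan2(R[1,0],R[0,0])).round(1),'F',np.round(s['force'],1),'open',round(s['opening'],4),'grip',round(s['grip_force'],1))
    print('cmd',d.round(3),w.round(3))
E
python3 - <<'E'
from h import *
goal((.53,.05,.25),112)
for n in('top','side'):
    W=np.load(n+'W.npy').reshape(-1,3)
    m=(W[:,2]>.2)&(W[:,0]>.5)&(W[:,0]<.8)&(abs(W[:,1])<.3)
    if m.any(): print(n,np.percentile(W[m],[0,5,50,95,100],axis=0).round(3))
E
```

```text
t 0.8 tcp [ 0.2661 -0.593   0.1753] xang 24.2 F [-0.   1.3  0.4] open 0.0938 grip 0.0
cmd [ 2.016 -1.915 -0.299] [ 0.     0.    -1.952]
top [[ 0.601 -0.3    0.2  ]
 [ 0.64  -0.289  0.361]
 [ 0.71  -0.182  0.401]
 [ 0.791 -0.025  0.636]
 [ 0.8    0.044  0.684]]
side [[ 0.6   -0.3    0.2  ]
 [ 0.644 -0.277  0.298]
 [ 0.713 -0.05   0.401]
 [ 0.79  -0.005  0.638]
 [ 0.8    0.048  0.669]]
```

Emit:
drive_tool([
  {"x": 0.96, "y": -0.64, "z": -0.3, "wx": 0, "wy": 0, "wz": -0.98},
  {"x": 0.96, "y": -0.64, "z": -0.3, "wx": 0, "wy": 0, "wz": -0.98},
  {"x": 0.96, "y": -0.64, "z": -0.3, "wx": 0, "wy": 0, "wz": -0.98},
  {"x": 0.96, "y": -0.64, "z": -0.3, "wx": 0, "wy": 0, "wz": -0.98},
  {"x": 0.96, "y": -0.64, "z": -0.3, "wx": 0, "wy": 0, "wz": -0.98},
  {"x": 0.96, "y": -0.64, "z": -0.3, "wx": 0, "wy": 0, "wz": -0.98},
], jaw=60)

```text
clock: 1.55
tcp_pos: [0.423, -0.3451, 0.2517]
ee_rot: [[0.363, 0.932, 0.004], [0.932, -0.363, 0.0], [0.001, 0.003, -1.0]]
force: [-0.3, 0.3, -0.0]
opening: 0.0603
grip_force: 0.0
```

Run:
```python
from h import *
goal((.53,.05,.25),112)
for n in('top','side'):
    W=np.load(n+'W.npy').reshape(-1,3)
    print(n)
    m=(W[:,2]>.19)&(W[:,0]>.35)&(W[:,0]<1)&(abs(W[:,1])<.4)
    H={}
    for p in W[m]:
        k=tuple(np.floor(p/[.06,.06,.2]).astype(int));H[k]=H.get(k,0)+1
    print([(round(k[0]*.06,2),round(k[1]*.06,2),round(k[2]*.2,1),v) for k,v in sorted(H.items()) if v>20])
```

```text
t 1.55 tcp [ 0.423  -0.3451  0.2517] xang 68.7 F [-0.3  0.3 -0. ] open 0.0603 grip 0.0
cmd [ 1.628 -0.175  0.009] [ 0.005 -0.    -0.962]
top
[(np.float64(0.42), np.float64(-0.06), np.float64(1.0), 989), (np.float64(0.54), np.float64(-0.42), np.float64(0.2), 648), (np.float64(0.54), np.float64(-0.42), np.float64(0.4), 945), (np.float64(0.54), np.float64(-0.36), np.float64(0.2), 593), (np.float64(0.54), np.float64(-0.36), np.float64(0.4), 231), (np.float64(0.6), np.float64(-0.42), np.float64(0.2), 67), (np.float64(0.6), np.float64(-0.42), np.float64(0.4), 1130), (np.float64(0.6), np.float64(-0.36), np.float64(0.2), 497), (np.float64(0.6), np.float64(-0.36), np.float64(0.4), 3483), (np.float64(0.6), np.float64(-0.36), np.float64(0.6), 364), (np.float64(0.6), np.float64(-0.3), np.float64(0.2), 877), (np.float64(0.6), np.float64(-0.3), np.float64(0.4), 544), (np.float64(0.6), np.float64(-0.24), np.float64(0.2), 402), (np.float64(0.6), np.float64(-0.24), np.float64(0.4), 96), (np.float64(0.66), np.float64(-0.42), np.float64(0.2), 143), (np.float64(0.66), np.float64(-0.42), np.float64(0.4),
[... 11831 characters left out ...]
, np.float64(-0.12), np.float64(0.2), 175), (np.float64(0.96), np.float64(-0.12), np.float64(0.4), 171), (np.float64(0.96), np.float64(-0.06), np.float64(0.2), 177), (np.float64(0.96), np.float64(-0.06), np.float64(0.4), 182), (np.float64(0.96), np.float64(0.0), np.float64(0.2), 32), (np.float64(0.96), np.float64(0.0), np.float64(0.4), 33), (np.float64(0.96), np.float64(0.24), np.float64(0.2), 199), (np.float64(0.96), np.float64(0.24), np.float64(0.4), 1899), (np.float64(0.96), np.float64(0.3), np.float64(0.2), 798), (np.float64(0.96), np.float64(0.3), np.float64(0.4), 659), (np.float64(0.96), np.float64(0.36), np.float64(0.2), 495), (np.float64(0.96), np.float64(0.36), np.float64(0.4), 52)]
```

Emit:
drive_tool([
  {"x": 0.95, "y": -0.09, "z": 0, "wx": 0, "wy": 0, "wz": -0.95},
  {"x": 0.95, "y": -0.09, "z": 0, "wx": 0, "wy": 0, "wz": -0.95},
  {"x": 0.95, "y": -0.09, "z": 0, "wx": 0, "wy": 0, "wz": -0.95},
  {"x": 0.95, "y": -0.09, "z": 0, "wx": 0, "wy": 0, "wz": -0.95},
  {"x": 0.95, "y": -0.09, "z": 0, "wx": 0, "wy": 0, "wz": -0.95},
  {"x": 0.95, "y": -0.09, "z": 0, "wx": 0, "wy": 0, "wz": -0.95},
])

```text
clock: 2.3
tcp_pos: [0.4861, -0.122, 0.2499]
ee_rot: [[-0.355, 0.935, -0.001], [0.935, 0.355, -0.001], [-0.001, -0.001, -1.0]]
force: [0.8, -0.2, -0.1]
opening: 0.06
grip_force: 0.0
```

Run:
```python
from h import *
goal((.56,.15,.25),112.7)
c=calibration('wrist');R=cv2.Rodrigues(np.array(c['rvec'],float))[0];s=get_state()
print('cam pos in tool',(np.array(s['ee_rot']).T@(-R.T@np.array(c['tvec']).ravel()-s['tcp_pos'])).round(3),'axis in tool',(np.array(s['ee_rot']).T@R[2]).round(2),c['mtx'])
```

```text
t 2.3 tcp [ 0.4861 -0.122   0.2499] xang 110.8 F [ 0.8 -0.2 -0.1] open 0.06 grip 0.0
cmd [ 0.912  0.663 -0.002] [-0.002  0.001 -0.042]
cam pos in tool [ 0.084  0.001 -0.209] axis in tool [-0.29  0.    0.96] [[367.93280151   0.         279.46853651]
 [  0.         367.93280151 208.57645478]
 [  0.           0.           1.        ]]
```

```bash
cat >> h.py <<'E'
def bev(W,c,ang,half=.09,z0=.058,z1=.082):
    "points in z-band in frame at c, x axis at heading ang"
    a=np.radians(ang);x=np.array([np.cos(a),np.sin(a)]);y=np.array([-x[1],x[0]])
    P=W.reshape(-1,3);q=(P[:,:2]-np.array(c)[:2]);l=np.stack([q@x,q@y,P[:,2]],1)
    return l[(abs(l[:,0])<half)&(abs(l[:,1])<half)&(l[:,2]>z0)&(l[:,2]<z1)]
E
python3 - <<'E'
from h import *
im,d=grab_frame('wrist');W=cloud('wrist',d);np.save('wr1.npy',W);save('wr1',im)
c=(.5845,-.126);H=-63.3
l=bev(W,c,H,z0=.060)
for x0 in np.arange(-.05,.056,.015):
    k=l[abs(l[:,0]-x0)<.0075]
    h,_=np.histogram(k[:,1],np.arange(-.06,.061,.003));print(round(x0,3),h)
for sg in(1,-1):
    k=l[sg*l[:,1]>0];q=cv2.minAreaRect((k[:,:2]*1000).astype(np.float32));print(q, k[:,0].min(),k[:,0].max())
l2=bev(W,c,H,z0=.036,z1=.058);print(np.percentile(l2[:,:2],[0,1,50,99,100],axis=0).round(3))
l3=bev(W,c,H,z0=.047,z1=.056);k=l3[abs(l3[:,1])<.045];print('plate',np.percentile(k[:,0],[2,10,50,90,98]).round(4))
E
```

```text
-0.05 [ 0  0  0  0  0  0  0  4 33 26 26 28 29 31 26 26 30 28  1  0  0  0 40 31
 29 27 32 33 29 26 33 24  1  0  0  0  0  0  0  0]
-0.035 [ 0  0  0  0  0  0  0  6 42 36 39 42 41 38 39 37 37 32  2  0  0  2 56 37
 40 44 42 44 35 38 37 31  2  0  0  0  0  0  0  0]
-0.02 [ 0  0  0  0  0  0  0  4 43 35 37 39 30 31 36 36 34 37  0  0  0  1 61 34
 34 39 38 33 31 37 38 29 11  0  0  0  0  0  0  0]
-0.005 [ 0  0  0  0  0  0  0  5 40 37 34 36 44 40 33 32 39 32  2  0  0  1 51 36
 39 33 45 41 32 34 35 37  3  0  0  0  0  0  0  0]
0.01 [ 0  0  0  0  0  0  0  4 45 33 33 31 33 29 28 37 31 33  0  0  0  0 55 33
 35 39 31 28 28 36 30 37  0  0  0  0  0  0  0  0]
0.025 [ 0  0  0  0  0  0  0  0 41 35 30 39 37 37 36 30 35 32  3  0  0  0 46 37
 30 39 43 38 31 35 34 28  0  0  0  0  0  0  0  0]
0.04 [ 0  0  0  0  0  0  0  3 39 32 25 16 10 15 18 25 28 26  3  0  0  0 54 31
 36 29 30 29 22 30 34 27  3  0  0  0  0  0  0  0]
0.055 [ 0  0  0  0  0  0  0  0 14 14  0  0  0  0  0  0  0  0  0  0  0  0 15 11
 10 13 10 11 13 10 12 10  4  0  0  0  0  0  0  0]
((0.5138282775878906, 21.2700138092041), (30.79866600036621, 105.8094711303711), 89.97994232177734) -0.052390038371786116 0.05342103475118216
((0.6594619750976562, -20.944072723388672), (105.21379852294922, 30.511363983154297), 0.12612594664096832) -0.05196286495532538 0.05329000462106668
[[-0.059 -0.055]
 [-0.058 -0.055]
 [ 0.     0.006]
 [ 0.062  0.056]
 [ 0.063  0.056]]
plate [-0.0522 -0.0517  0.0163  0.0609  0.0625]
```

View pics/wr1.png

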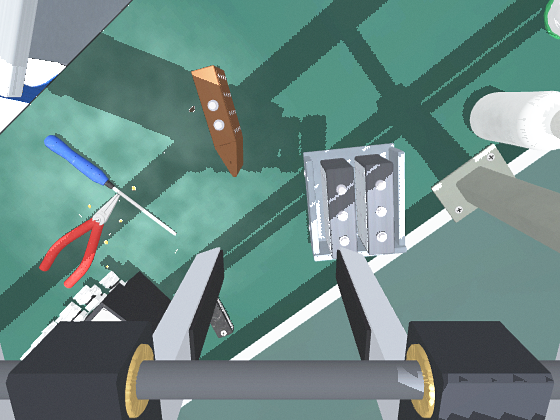

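Emit:
drive_tool([
  {"x": 0.9, "y": 0.66, "z": 0.0, "wx": 0, "wy": 0, "wz": -0.042},
  {"x": 0.9, "y": 0.66, "z": 0.0, "wx": 0, "wy": 0, "wz": -0.042},
  {"x": 0.9, "y": 0.66, "z": 0.0, "wx": 0, "wy": 0, "wz": -0.042},
  {"x": 0.9, "y": 0.66, "z": 0.0, "wx": 0, "wy": 0, "wz": -0.042},
  {"x": 0.9, "y": 0.66, "z": 0.0, "wx": 0, "wy": 0, "wz": -0.042},
  {"x": 0.9, "y": 0.66, "z": 0.0, "wx": 0, "wy": 0, "wz": -0.042},
])

```text
clock: 3.1
tcp_pos: [0.5604, 0.15, 0.2497]
ee_rot: [[-0.39, 0.921, -0.001], [0.921, 0.39, 0.0], [0.0, -0.0, -1.0]]
force: [-0.1, 0.1, -0.6]
opening: 0.0601
grip_force: 0.0
```

Run:
```python
from h import *
goal((.567,.29,.20),112.7)
im,d=grab_frame('wrist');W=cloud('wrist',d);np.save('wr2.npy',W);save('wr2',im)
c=(.566,.297);H=-67.2
l=bev(W,c,H,half=.08,z0=.066,z1=.079)
for x0 in np.arange(-.06,.061,.01):
    k=l[abs(l[:,0]-x0)<.005]
    if len(k): h,_=np.histogram(k[:,1],np.arange(-.036,.037,.003));print(round(x0,3),h)
k=l[(l[:,0]>-.008)]
q=cv2.minAreaRect((k[:,:2]*1000).astype(np.float32));print(q,k[:,0].max())
print('fitLine',cv2.fitLine((k[:,:2]*1000).astype(np.float32),cv2.DIST_L2,0,.01,.01).ravel())
print('all',cv2.minAreaRect((l[:,:2]*1000).astype(np.float32)))
```

```text
t 3.1 tcp [0.5604 0.15   0.2497] xang 112.9 F [-0.1  0.1 -0.6] open 0.0601 grip 0.0
cmd [0.505 0.243 0.199] [-0.    -0.001  0.005]
-0.04 [0 0 0 3 0 1 2 0 1 0 0 0 0 0 0 0 1 1 1 1 1 0 0 0]
-0.03 [ 0  0  0 21 36 35 34 24 49 40 35 32 34 39 33 37 16 42 39 36 25  0  0  0]
-0.02 [ 0  0  0 24 41 37 36 11 48 35 37 38 32 35 37 36 19 43 38 35 25  0  0  0]
-0.01 [ 0  0  0 18 32 36 31 13 50 42 36 24 16 30 36 38 11 36 31 35 19  0  0  0]
0.0 [ 0  0  0  0  0  0  0  0 43 34 36 35 29 32 34 34  1  0  0  0  0  0  0  0]
0.01 [ 0  0  0  0  0  0  0  0 45 32 36 21 16 25 30 35  4  0  0  0  0  0  0  0]
0.02 [ 0  0  0  0  0  0  0  0 43 34 33 35 34 36 32 35  2  0  0  0  0  0  0  0]
0.03 [ 0  0  0  0  0  0  0  0 39 35 32 32 35 33 33 30  3  0  0  0  0  0  0  0]
0.04 [ 0  0  0  0  0  0  0  0  3 36 32 37 30 36 31  6  0  0  0  0  0  0  0  0]
0.05 [ 0  0  0  0  0  0  0  0  0  7 35 27 31 29  7  0  0  0  0  0  0  0  0  0]
0.06 [ 0  0  0  0  0  0  0  0  0  0 10 30 32  8  0  0  0  0  0  0  0  0  0  0]
((28.024368286132812, 0.4150886535644531), (71.8018569946289, 49.339019775390625), 0.3091537654399872) 0.06393444191642184
fitLine [ 9.9998975e-01  4.5276377e-03  2.1038755e+01 -2.4451140e-01]
all ((14.151165008544922, -0.06403160095214844), (52.15531539916992, 99.59078216552734), 88.95664978027344)
```

View pics/wr2.png

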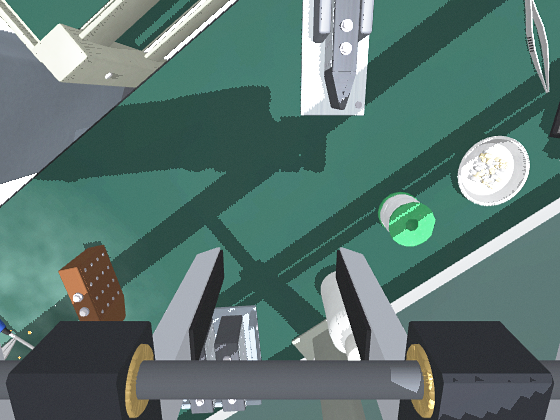

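Emit:
drive_tool([
  {"x": 0.476, "y": 0.25, "z": 0.3, "wx": 0, "wy": 0, "wz": 0},
  {"x": 0.476, "y": 0.25, "z": 0.3, "wx": 0, "wy": 0, "wz": 0},
  {"x": 0.476, "y": 0.25, "z": 0.4, "wx": 0, "wy": 0, "wz": 0},
  {"x": 0.476, "y": 0.25, "z": 0.6, "wx": 0, "wy": 0, "wz": 0},
  {"x": 0.476, "y": 0.25, "z": 0.75, "wx": 0, "wy": 0, "wz": 0},
  {"x": 0.476, "y": 0.25, "z": 0.85, "wx": 0, "wy": 0, "wz": 0},
  {"x": 0.476, "y": 0.25, "z": 0.895, "wx": 0, "wy": 0, "wz": 0},
  {"x": 0.476, "y": 0.25, "z": 0.895, "wx": 0, "wy": 0, "wz": 0},
])

```text
clock: 4.15
tcp_pos: [0.5718, 0.2812, 0.0263]
ee_rot: [[-0.387, 0.922, -0.0], [0.922, 0.387, -0.001], [-0.001, -0.001, -1.0]]
force: [-0.6, 0.6, -0.0]
opening: 0.06
grip_force: 0.0
```

Emit:
drive_tool([
  {"x": 0, "y": 0, "z": 0, "wx": 0, "wy": 0, "wz": 0},
  {"x": 0, "y": 0, "z": 0, "wx": 0, "wy": 0, "wz": 0},
  {"x": 0, "y": 0, "z": 0, "wx": 0, "wy": 0, "wz": 0},
  {"x": 0, "y": 0, "z": 0, "wx": 0, "wy": 0, "wz": 0},
  {"x": 0, "y": 0, "z": 0, "wx": 0, "wy": 0, "wz": 0},
  {"x": 0, "y": 0, "z": 0, "wx": 0, "wy": 0, "wz": 0},
], jaw=15, squeeze=25)

```text
clock: 4.9
tcp_pos: [0.5716, 0.2835, 0.0269]
ee_rot: [[-0.389, 0.921, 0.001], [0.921, 0.389, 0.0], [0.0, 0.001, -1.0]]
force: [0.5, 0.4, 3.1]
opening: 0.0238
grip_force: 25.0
```

Emit:
drive_tool([
  {"x": 0, "y": 0, "z": -0.03, "wx": 0, "wy": 0, "wz": 0},
  {"x": 0, "y": 0, "z": -0.1, "wx": 0, "wy": 0, "wz": 0},
  {"x": 0, "y": 0, "z": -0.2, "wx": 0, "wy": 0, "wz": 0},
  {"x": 0, "y": 0, "z": -0.3, "wx": 0, "wy": 0, "wz": 0},
  {"x": 0, "y": 0, "z": -0.36, "wx": 0, "wy": 0, "wz": 0},
  {"x": 0, "y": 0, "z": -0.38, "wx": 0, "wy": 0, "wz": 0},
])

```text
clock: 5.65
tcp_pos: [0.5714, 0.2834, 0.1227]
ee_rot: [[-0.389, 0.921, 0.001], [0.921, 0.389, 0.0], [-0.0, 0.001, -1.0]]
force: [-0.8, 0.9, -3.7]
opening: 0.0239
grip_force: 25.0
```

Run:
```python
from h import *
u=np.array([np.cos(np.radians(-63.25)),np.sin(np.radians(-63.25))])
c=np.array([.5845,-.126])-.19*u
g=c+.007*u;print(c,g)
goal((*g,.10),116.75)
```

```text
[0.4989813 0.043666 ] [0.50213199 0.03741515]
t 5.65 tcp [0.5714 0.2834 0.1227] xang 112.9 F [-0.8  0.9 -3.7] open 0.0239 grip 25.0
cmd [-0.798 -0.638  0.09 ] [ 0.001  0.    -0.085]
```

Emit:
drive_tool([
  {"x": -0.06, "y": -0.05, "z": 0, "wx": 0, "wy": 0, "wz": 0},
  {"x": -0.22, "y": -0.17, "z": 0, "wx": 0, "wy": 0, "wz": -0.03},
  {"x": -0.4, "y": -0.32, "z": 0, "wx": 0, "wy": 0, "wz": -0.06},
  {"x": -0.58, "y": -0.47, "z": 0.05, "wx": 0, "wy": 0, "wz": -0.085},
  {"x": -0.72, "y": -0.58, "z": 0.1, "wx": 0, "wy": 0, "wz": -0.085},
  {"x": -0.785, "y": -0.63, "z": 0.15, "wx": 0, "wy": 0, "wz": -0.085},
  {"x": -0.798, "y": -0.638, "z": 0.25, "wx": 0, "wy": 0, "wz": -0.085},
  {"x": -0.798, "y": -0.638, "z": 0.3, "wx": 0, "wy": 0, "wz": -0.085},
])

```text
clock: 6.65
tcp_pos: [0.5009, 0.0366, 0.0453]
ee_rot: [[-0.449, 0.894, -0.002], [0.894, 0.449, -0.001], [0.001, -0.002, -1.0]]
force: [0.7, 0.1, -3.4]
opening: 0.024
grip_force: 25.0
```

Emit:
drive_tool([
  {"x": 0, "y": 0, "z": 0.04, "wx": 0, "wy": 0, "wz": 0},
  {"x": 0, "y": 0, "z": 0.07, "wx": 0, "wy": 0, "wz": 0},
  {"x": 0, "y": 0, "z": 0.085, "wx": 0, "wy": 0, "wz": 0},
  {"x": 0, "y": 0, "z": 0.085, "wx": 0, "wy": 0, "wz": 0},
])

```text
clock: 7.15
tcp_pos: [0.502, 0.0377, 0.0253]
ee_rot: [[-0.45, 0.893, 0.0], [0.893, 0.45, -0.0], [-0.0, 0.0, -1.0]]
force: [0.4, -0.2, -3.5]
opening: 0.0238
grip_force: 25.0
```

Emit:
drive_tool([
  {"x": 0, "y": 0, "z": 0.006, "wx": 0, "wy": 0, "wz": 0},
  {"x": 0, "y": 0, "z": 0.012, "wx": 0, "wy": 0, "wz": 0},
  {"x": 0, "y": 0, "z": 0.018, "wx": 0, "wy": 0, "wz": 0},
  {"x": 0, "y": 0, "z": 0.018, "wx": 0, "wy": 0, "wz": 0},
])

```text
clock: 7.65
tcp_pos: [0.5022, 0.0373, 0.021]
ee_rot: [[-0.45, 0.893, 0.0], [0.893, 0.45, -0.0], [-0.0, 0.0, -1.0]]
force: [-0.1, -1.4, -0.2]
opening: 0.0239
grip_force: 25.0
```

Emit:
drive_tool([
  {"x": 0, "y": 0, "z": 0, "wx": 0, "wy": 0, "wz": 0},
  {"x": 0, "y": 0, "z": 0, "wx": 0, "wy": 0, "wz": 0},
  {"x": 0, "y": 0, "z": 0, "wx": 0, "wy": 0, "wz": 0},
  {"x": 0, "y": 0, "z": 0, "wx": 0, "wy": 0, "wz": 0},
  {"x": 0.0, "y": 0, "z": -0.2, "wx": 0, "wy": 0, "wz": 0},
  {"x": 0.0, "y": 0, "z": -0.4, "wx": 0, "wy": 0, "wz": 0},
  {"x": 0.3, "y": 0, "z": -0.5, "wx": 0, "wy": 0, "wz": 0},
  {"x": 0.3, "y": 0, "z": -0.5, "wx": 0, "wy": 0, "wz": 0},
], jaw=60)

```text
clock: 8.65
tcp_pos: [0.4677, 0.1076, 0.1475]
ee_rot: [[-0.453, 0.891, 0.003], [0.891, 0.453, 0.002], [0.0, 0.003, -1.0]]
force: [-0.2, 0.6, -0.3]
opening: 0.0597
grip_force: 0.0
```

Run:
```python
from h import *
H=-63.25;u=np.array([np.cos(np.radians(H)),np.sin(np.radians(H))])
c=np.array([.5022,.0373])-.007*u
goal((*(c-.049*u),.021),116.75)
im,d=grab_frame('wrist');W=cloud('wrist',d);save('wr3',im)
l=bev(W,c,H,half=.08,z0=.055,z1=.075)
print(len(l),np.percentile(l,[0,1,50,99,100],axis=0).round(4))
f=l[(l[:,0]<.02)]
print(cv2.minAreaRect((f[:,:2]*1000).astype(np.float32)))
q=bev(W,(.5845,-.126),H,half=.06,z0=.062,z1=.075)
for sg in(1,-1):
    k=q[sg*q[:,1]>0]
    if len(k)>50: print(len(k),np.percentile(k,[0,1,50,99,100],axis=0).round(4))
```

```text
t 8.65 tcp [0.4677 0.1076 0.1475] xang 117.0 F [-0.2  0.6 -0.3] open 0.0597 grip 0.0
cmd [-0.09  -0.005  0.506] [ 0.004 -0.001  0.005]
3016 [[-0.0611 -0.0119  0.055 ]
 [-0.0606 -0.0113  0.058 ]
 [-0.0166  0.0007  0.0696]
 [ 0.0477  0.0126  0.0739]
 [ 0.0532  0.0135  0.075 ]]
((-20.496923446655273, 1.049428939819336), (25.371950149536133, 81.11402893066406), 89.413330078125)
496 [[-0.0554  0.0072  0.0621]
 [-0.0546  0.0073  0.0624]
 [-0.0511  0.022   0.0691]
 [-0.041   0.0369  0.071 ]
 [-0.0384  0.0373  0.0713]]
486 [[-0.0546 -0.0355  0.062 ]
 [-0.0541 -0.0351  0.0622]
 [-0.0507 -0.0202  0.0692]
 [-0.041  -0.0055  0.071 ]
 [-0.0385 -0.0055  0.0717]]
```

View pics/wr3.png

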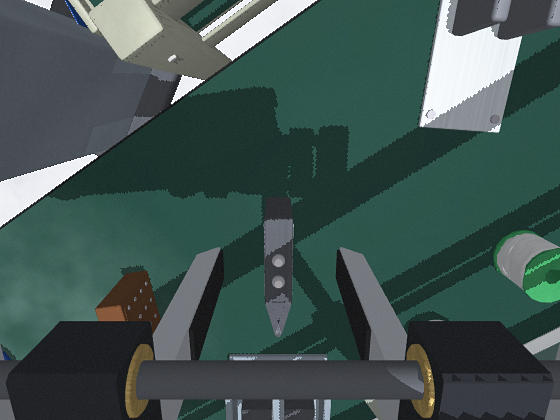

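Picture: the module stands upright at (278,270), with its nose (278,330) pointing straight at the gap (285,380) and the jaws either side. Next is the rear-end grasp.

Emit:
drive_tool([
  {"x": -0.085, "y": -0.005, "z": 0.1, "wx": 0, "wy": 0, "wz": 0.005},
  {"x": -0.085, "y": -0.005, "z": 0.25, "wx": 0, "wy": 0, "wz": 0.005},
  {"x": -0.085, "y": -0.005, "z": 0.4, "wx": 0, "wy": 0, "wz": 0.005},
  {"x": -0.085, "y": -0.005, "z": 0.48, "wx": 0, "wy": 0, "wz": 0.005},
  {"x": -0.085, "y": -0.005, "z": 0.506, "wx": 0, "wy": 0, "wz": 0.005},
  {"x": -0.085, "y": -0.005, "z": 0.506, "wx": 0, "wy": 0, "wz": 0.005},
])

```text
clock: 9.45
tcp_pos: [0.4766, 0.0844, 0.0189]
ee_rot: [[-0.446, 0.895, -0.001], [0.895, 0.446, -0.001], [-0.0, -0.001, -1.0]]
force: [-0.4, 0.2, 0.3]
opening: 0.0601
grip_force: 0.0
```

Emit:
drive_tool([
  {"x": 0, "y": 0, "z": 0, "wx": 0, "wy": 0, "wz": 0},
  {"x": 0, "y": 0, "z": 0, "wx": 0, "wy": 0, "wz": 0},
  {"x": 0, "y": 0, "z": 0, "wx": 0, "wy": 0, "wz": 0},
  {"x": 0, "y": 0, "z": 0, "wx": 0, "wy": 0, "wz": 0},
  {"x": 0, "y": 0, "z": 0, "wx": 0, "wy": 0, "wz": 0},
  {"x": 0, "y": 0, "z": 0, "wx": 0, "wy": 0, "wz": 0},
], jaw=15, squeeze=50)

```text
clock: 10.2
tcp_pos: [0.4771, 0.0851, 0.0195]
ee_rot: [[-0.446, 0.895, 0.001], [0.895, 0.446, 0.0], [-0.0, 0.001, -1.0]]
force: [0.1, 0.3, 3.6]
opening: 0.0235
grip_force: 49.9
```

Emit:
drive_tool([
  {"x": 0, "y": 0, "z": -0.015, "wx": 0, "wy": 0, "wz": 0},
  {"x": 0, "y": 0, "z": -0.035, "wx": 0, "wy": 0, "wz": 0},
  {"x": 0, "y": 0, "z": -0.05, "wx": 0, "wy": 0, "wz": 0},
  {"x": 0, "y": 0, "z": -0.05, "wx": 0, "wy": 0, "wz": 0},
])

```text
clock: 10.7
tcp_pos: [0.4768, 0.0849, 0.032]
ee_rot: [[-0.446, 0.895, 0.0], [0.895, 0.446, 0.0], [-0.0, 0.0, -1.0]]
force: [-0.7, 0.3, -3.1]
opening: 0.0237
grip_force: 49.9
```

Run:
```python
from h import *
H=-63.25;u=np.array([np.cos(np.radians(H)),np.sin(np.radians(H))])
c=np.array([.5022,.0373])-.007*u
goal((*(np.array([.5845,-.126])-.14*u-.0485*u),.0285),116.75)
for n in('wrist','side'):
    im,d=grab_frame(n);W=cloud(n,d);save('g'+n,im)
    l=bev(W,c,H,half=.08,z0=.05,z1=.095)
    l=l[abs(l[:,1])<.013]
    for a in np.arange(-.06,.06,.01):
        k=l[(l[:,0]>=a)&(l[:,0]<a+.01)]
        if len(k)>10: print(n,round(a,3),len(k),np.percentile(k[:,2],[50,75]).round(4),k[:,1].min().round(4),k[:,1].max().round(4))
```

```text
t 10.7 tcp [0.4768 0.0849 0.032 ] xang 116.5 F [-0.7  0.3 -3.1] open 0.0237 grip 49.9
cmd [-0.193  0.006  0.014] [ 0.001  0.    -0.006]
wrist -0.06 2037 [0.0811 0.0823] -0.013 0.013
wrist -0.05 997 [0.0823 0.0827] -0.0125 0.0113
wrist -0.04 892 [0.0822 0.0826] -0.0128 0.0113
wrist -0.03 948 [0.0828 0.085 ] -0.0125 0.0111
wrist -0.02 688 [0.0822 0.0826] -0.0128 0.0115
wrist -0.01 698 [0.0824 0.0837] -0.0128 0.0115
wrist 0.02 306 [0.082  0.0824] -0.0108 0.0091
wrist 0.03 349 [0.082  0.0825] -0.0093 0.0075
side -0.06 33 [0.0821 0.0837] -0.0115 0.0128
side 0.0 11 [0.0705 0.0761] 0.0094 0.0111
side 0.04 14 [0.0802 0.0828] -0.008 0.0012
```

Emit:
drive_tool([
  {"x": -0.04, "y": 0.002, "z": 0.004, "wx": 0, "wy": 0, "wz": -0.006},
  {"x": -0.11, "y": 0.005, "z": 0.008, "wx": 0, "wy": 0, "wz": -0.006},
  {"x": -0.18, "y": 0.006, "z": 0.012, "wx": 0, "wy": 0, "wz": -0.006},
  {"x": -0.21, "y": 0.006, "z": 0.014, "wx": 0, "wy": 0, "wz": -0.006},
  {"x": -0.21, "y": 0.006, "z": 0.014, "wx": 0, "wy": 0, "wz": -0.006},
  {"x": -0.21, "y": 0.006, "z": 0.014, "wx": 0, "wy": 0, "wz": -0.006},
])

```text
clock: 11.55
tcp_pos: [0.5012, 0.0392, 0.0283]
ee_rot: [[-0.451, 0.893, -0.0], [0.893, 0.451, 0.001], [0.001, 0.0, -1.0]]
force: [0.1, 0.5, -3.6]
opening: 0.0235
grip_force: 49.9
```

```bash
cat > fit.py <<'E'
from h import *
H=-63.25;u=np.array([np.cos(np.radians(H)),np.sin(np.radians(H))]);C=np.array([.5845,-.126])
s=get_state();p=np.array(s['tcp_pos']);q=p[:2]-C
print('t',round(s['clock'],2),'tcp rack x,y,z',(q@u).round(4),(q@[-u[1],u[0]]).round(4),p[2].round(4),'F',np.round(s['force'],1),'xang',np.degrees(np.arctan2(s['ee_rot'][1][0],s['ee_rot'][0][0])).round(2))
for n in('wrist','top'):
    im,d=grab_frame(n);W=cloud(n,d);save(f"f{n}{int(s['clock']*10)}",im)
    l=bev(W,C,H,half=.22,z0=.060,z1=.1);l=l[(abs(l[:,1])<.05)&(l[:,0]<.07)]
    for a in np.arange(-.15,.06,.01):
        k=l[(l[:,0]>=a)&(l[:,0]<a+.01)]
        if len(k)<8: continue
        y=np.sort(k[:,1]);g=np.where(np.diff(y)>.003)[0]
        print(n,round(a,3),[(round(float(v[0])*1e3,1),round(float(v[-1])*1e3,1)) for v in np.split(y,g+1) if len(v)>3],np.median(k[:,2]).round(4))
E
python3 fit.py
```

```text
t 11.55 tcp rack x,y,z -0.185 -0.0001 0.0283 F [ 0.1  0.5 -3.6] xang 116.81
wrist -0.15 [(-11.5, 13.1)] 0.0787
wrist -0.14 [(-11.5, -5.1), (6.3, 12.5)] 0.0782
wrist -0.12 [(-9.0, 10.8)] 0.0785
wrist -0.11 [(-8.0, 9.9)] 0.0785
wrist -0.1 [(-5.4, 7.2)] 0.0777
top -0.13 [(-11.8, 10.7)] 0.079
top -0.12 [(-11.5, 10.8)] 0.0778
top -0.11 [(-8.9, 7.3)] 0.079
top -0.1 [(-4.9, 5.2)] 0.0802
top -0.06 [(-35.6, -7.2), (5.4, 35.1)] 0.0696
top -0.05 [(-36.8, -7.3), (5.3, 35.5)] 0.0702
top -0.04 [(-36.9, -6.3), (5.3, 35.8)] 0.071
top -0.03 [(-36.2, -6.5), (5.6, 35.6)] 0.0707
top -0.02 [(-37.2, -6.7), (5.1, 35.1)] 0.0699
top -0.01 [(-36.6, -7.1), (5.5, 35.1)] 0.0706
top 0.0 [(-36.5, -7.2), (5.5, 34.5)] 0.0697
top 0.01 [(-36.9, -6.4), (6.1, 36.2)] 0.07
top 0.02 [(-36.3, -6.3), (5.3, 35.7)] 0.0701
top 0.03 [(-36.5, -6.7), (5.6, 35.6)] 0.0704
top 0.04 [(-36.6, -6.8), (5.8, 35.6)] 0.0698
top 0.05 [(14.5, 24.5)] 0.0688
```

Emit:
drive_tool([
  {"x": -0.03, "y": 0, "z": 0.005, "wx": 0, "wy": 0, "wz": 0},
  {"x": -0.07, "y": 0, "z": 0.005, "wx": 0, "wy": 0, "wz": 0},
  {"x": -0.11, "y": 0, "z": 0.005, "wx": 0, "wy": 0, "wz": 0},
  {"x": -0.15, "y": 0, "z": 0.005, "wx": 0, "wy": 0, "wz": 0},
  {"x": -0.19, "y": 0, "z": 0.005, "wx": 0, "wy": 0, "wz": 0},
  {"x": -0.23, "y": 0, "z": 0.005, "wx": 0, "wy": 0, "wz": 0},
  {"x": -0.26, "y": 0, "z": 0.005, "wx": 0, "wy": 0, "wz": 0},
  {"x": -0.26, "y": 0, "z": 0.005, "wx": 0, "wy": 0, "wz": 0},
])

```text
clock: 12.65
tcp_pos: [0.531, -0.0203, 0.027]
ee_rot: [[-0.45, 0.893, 0.0], [0.893, 0.45, -0.0], [-0.0, -0.0, -1.0]]
force: [-0.3, 0.6, -3.9]
opening: 0.0231
grip_force: 49.9
```

```bash
python3 fit.py | grep -v wrist
```

```text
t 12.65 tcp rack x,y,z -0.1184 -0.0002 0.027 F [-0.3  0.6 -3.9] xang 116.71
top -0.03 [(-3.2, 1.7), (15.7, 38.8)] 0.0703
top -0.02 [(-39.6, -9.8), (8.8, 39.0)] 0.07
top -0.01 [(-39.4, -9.0), (8.4, 38.3)] 0.0703
top 0.0 [(-38.7, -8.2), (8.0, 38.2)] 0.0698
top 0.01 [(-38.0, -7.3), (6.7, 37.3)] 0.07
top 0.02 [(-37.2, -7.3), (6.1, 37.0)] 0.0704
top 0.03 [(-36.4, -6.6), (5.6, 35.7)] 0.07
top 0.04 [(-35.6, -5.7), (4.8, 35.2)] 0.07
top 0.05 [(-27.6, -17.3), (19.7, 31.7)] 0.0695
```

Emit:
drive_tool([
  {"x": -0.03, "y": 0, "z": 0, "wx": 0, "wy": 0, "wz": 0},
  {"x": -0.07, "y": 0, "z": 0, "wx": 0, "wy": 0, "wz": 0},
  {"x": -0.11, "y": 0, "z": 0, "wx": 0, "wy": 0, "wz": 0},
  {"x": -0.15, "y": 0, "z": 0, "wx": 0, "wy": 0, "wz": 0},
  {"x": -0.18, "y": 0, "z": 0, "wx": 0, "wy": 0, "wz": 0},
  {"x": -0.2, "y": 0, "z": 0, "wx": 0, "wy": 0, "wz": 0},
  {"x": -0.2, "y": 0, "z": 0, "wx": 0, "wy": 0, "wz": 0},
])

```text
clock: 13.62
tcp_pos: [0.5535, -0.0648, 0.027]
ee_rot: [[-0.45, 0.893, 0.0], [0.893, 0.45, -0.0], [-0.001, 0.0, -1.0]]
force: [-0.3, -0.5, -4.4]
opening: 0.0238
grip_force: 49.9
```

```bash
python3 fit.py
```

```text
t 13.62 tcp rack x,y,z -0.0686 -0.0001 0.027 F [-0.3 -0.5 -4.4] xang 116.74
wrist -0.09 [(-11.4, 12.5)] 0.0712
wrist -0.08 [(-23.4, 24.7)] 0.078
wrist -0.07 [(-11.2, 12.6)] 0.0775
wrist -0.06 [(-45.8, -31.2), (-11.7, 12.6), (32.5, 48.1)] 0.0767
wrist -0.05 [(-45.9, -32.4), (-11.7, 12.6), (33.8, 48.3)] 0.0766
wrist -0.04 [(-14.5, 12.9)] 0.0773
wrist -0.03 [(-15.7, 17.1)] 0.0771
wrist -0.02 [(-16.3, -12.2), (13.9, 17.7)] 0.0685
wrist 0.0 [(-22.0, 22.8)] 0.0772
wrist 0.01 [(-23.4, 24.4)] 0.0703
wrist 0.02 [(-23.5, -7.2), (9.2, 25.1)] 0.0699
```

Emit:
drive_tool([
  {"x": 0, "y": 0, "z": 0.003, "wx": 0, "wy": 0, "wz": 0},
  {"x": 0, "y": 0, "z": 0.005, "wx": 0, "wy": 0, "wz": 0},
])

```text
clock: 13.98
tcp_pos: [0.5532, -0.064, 0.0259]
ee_rot: [[-0.451, 0.893, 0.0], [0.893, 0.451, -0.0], [-0.0, -0.0, -1.0]]
force: [0.5, -0.0, -2.2]
opening: 0.0236
grip_force: 49.9
```

Emit:
drive_tool([
  {"x": 0, "y": 0, "z": 0, "wx": 0, "wy": 0, "wz": 0},
  {"x": 0, "y": 0, "z": 0, "wx": 0, "wy": 0, "wz": 0},
  {"x": 0, "y": 0, "z": 0, "wx": 0, "wy": 0, "wz": 0},
  {"x": 0.06, "y": 0, "z": 0, "wx": 0, "wy": 0, "wz": 0},
  {"x": 0.14, "y": 0, "z": -0.01, "wx": 0, "wy": 0, "wz": 0},
  {"x": 0.18, "y": 0, "z": -0.01, "wx": 0, "wy": 0, "wz": 0},
], jaw=44)

```text
clock: 14.72
tcp_pos: [0.5321, -0.0214, 0.0287]
ee_rot: [[-0.453, 0.891, -0.0], [0.891, 0.453, 0.001], [0.001, 0.0, -1.0]]
force: [-0.1, 0.2, -0.0]
opening: 0.0442
grip_force: 0.0
```

Emit:
drive_tool([
  {"x": 0, "y": 0, "z": 0, "wx": 0, "wy": 0, "wz": 0},
  {"x": 0, "y": 0, "z": 0, "wx": 0, "wy": 0, "wz": 0},
  {"x": 0, "y": 0, "z": 0, "wx": 0, "wy": 0, "wz": 0},
  {"x": 0, "y": 0, "z": 0, "wx": 0, "wy": 0, "wz": 0},
  {"x": 0, "y": 0, "z": 0, "wx": 0, "wy": 0, "wz": 0},
], jaw=0, squeeze=20)

```text
clock: 15.35
tcp_pos: [0.533, -0.0242, 0.0282]
ee_rot: [[-0.45, 0.893, -0.0], [0.893, 0.45, 0.0], [0.0, 0.0, -1.0]]
force: [-0.1, -0.7, -0.0]
opening: 0.0006
grip_force: 0.0
```

```bash
python3 fit.py
```

```text
t 15.35 tcp rack x,y,z -0.1141 -0.0001 0.0282 F [-0.1 -0.7 -0. ] xang 116.75
wrist -0.13 [(-11.9, 13.2)] 0.0844
wrist -0.09 [(0.4, 1.0)] 0.0695
wrist -0.08 [(0.4, 1.0)] 0.076
wrist -0.07 [(0.4, 1.0)] 0.0757
wrist -0.05 [(-1.1, 2.6)] 0.0819
wrist -0.04 [(-2.3, 3.7)] 0.0763
wrist -0.03 [(-2.3, 3.7)] 0.0783
top -0.02 [(-21.3, 42.2)] 0.0727
top -0.01 [(-41.6, 42.2)] 0.0719
top 0.0 [(-40.8, 41.1)] 0.0711
top 0.01 [(-40.0, -9.4), (-6.1, 40.1)] 0.0702
top 0.02 [(-39.0, -8.5), (-3.0, 4.0), (7.8, 38.9)] 0.0703
top 0.03 [(-37.4, -7.8), (7.1, 37.5)] 0.0704
top 0.04 [(-36.5, -7.0), (5.9, 36.3)] 0.0698
top 0.05 [(-34.6, -25.5)] 0.0686
```

```bash
ls -t pics/fwrist* | head -1 | xargs -I{} cp {} pics/v.png
```

```text
(no output)
```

View pics/v.png

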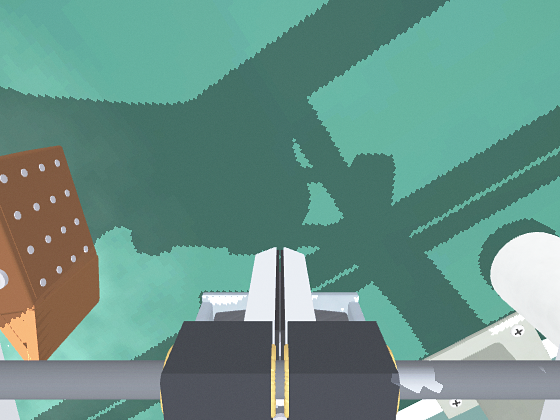

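Emit:
drive_tool([
  {"x": -0.04, "y": 0, "z": 0, "wx": 0, "wy": 0, "wz": 0},
  {"x": -0.08, "y": 0, "z": 0, "wx": 0, "wy": 0, "wz": 0},
  {"x": -0.1, "y": 0, "z": 0, "wx": 0, "wy": 0, "wz": 0},
  {"x": -0.12, "y": 0, "z": 0, "wx": 0, "wy": 0, "wz": 0},
  {"x": -0.14, "y": 0, "z": 0, "wx": 0, "wy": 0, "wz": 0},
  {"x": -0.156, "y": 0, "z": 0, "wx": 0, "wy": 0, "wz": 0},
  {"x": -0.156, "y": 0, "z": 0, "wx": 0, "wy": 0, "wz": 0},
])

```text
clock: 16.32
tcp_pos: [0.551, -0.0596, 0.0283]
ee_rot: [[-0.45, 0.893, 0.001], [0.893, 0.45, -0.001], [-0.001, 0.0, -1.0]]
force: [-1.0, 1.0, 0.4]
opening: 0.0001
grip_force: 0.5
```

Emit:
drive_tool([
  {"x": -0.008, "y": 0, "z": 0, "wx": 0, "wy": 0, "wz": 0},
  {"x": -0.016, "y": 0, "z": 0, "wx": 0, "wy": 0, "wz": 0},
  {"x": -0.016, "y": 0, "z": 0, "wx": 0, "wy": 0, "wz": 0},
])

```text
clock: 16.7
tcp_pos: [0.5524, -0.0626, 0.0283]
ee_rot: [[-0.45, 0.893, 0.0], [0.893, 0.45, -0.0], [-0.0, 0.0, -1.0]]
force: [-0.4, 1.9, 1.0]
opening: 0.0004
grip_force: 1.1
```

```bash
python3 fit.py
```

```text
t 16.7 tcp rack x,y,z -0.0711 -0.0001 0.0283 F [-0.4  1.9  1. ] xang 116.77
wrist -0.08 [(-11.7, 13.1)] 0.0841
wrist -0.07 [(0.5, 0.9)] 0.0884
wrist -0.06 [(-46.0, -17.0), (0.5, 1.0), (18.5, 48.2)] 0.0668
wrist -0.05 [(-46.7, -16.8), (0.5, 1.0), (18.3, 48.5)] 0.0698
wrist -0.04 [(0.5, 1.0)] 0.0759
wrist -0.03 [(0.5, 1.0)] 0.078
wrist -0.01 [(-1.1, 2.6)] 0.0818
wrist 0.0 [(-1.2, 2.7)] 0.0761
wrist 0.01 [(-2.3, 3.8)] 0.0759
```

Emit:
drive_tool([
  {"x": -0.008, "y": 0, "z": 0, "wx": 0, "wy": 0, "wz": 0},
  {"x": -0.014, "y": 0, "z": 0, "wx": 0, "wy": 0, "wz": 0},
  {"x": -0.014, "y": 0, "z": 0, "wx": 0, "wy": 0, "wz": 0},
])

```text
clock: 17.18
tcp_pos: [0.5529, -0.0634, 0.0283]
ee_rot: [[-0.451, 0.892, -0.002], [0.892, 0.451, 0.002], [0.003, -0.001, -1.0]]
force: [-4.4, 6.4, 3.5]
opening: 0.0004
grip_force: 3.5
```

Emit:
drive_tool([
  {"x": -0.006, "y": 0, "z": 0, "wx": 0, "wy": 0, "wz": 0},
  {"x": -0.01, "y": 0, "z": 0, "wx": 0, "wy": 0, "wz": 0},
])

```text
clock: 17.42
tcp_pos: [0.5529, -0.0634, 0.0283]
ee_rot: [[-0.452, 0.892, -0.003], [0.892, 0.452, 0.004], [0.006, -0.001, -1.0]]
force: [-7.0, 10.9, 6.6]
opening: 0.0006
grip_force: 6.4
```

Emit:
drive_tool([
  {"x": -0.008, "y": 0, "z": 0, "wx": 0, "wy": 0, "wz": 0},
  {"x": -0.014, "y": 0, "z": 0, "wx": 0, "wy": 0, "wz": 0},
  {"x": -0.014, "y": 0, "z": 0, "wx": 0, "wy": 0, "wz": 0},
])

```text
clock: 17.8
tcp_pos: [0.5529, -0.0634, 0.0284]
ee_rot: [[-0.454, 0.891, -0.006], [0.891, 0.454, 0.008], [0.009, -0.002, -1.0]]
force: [-9.3, 15.0, 8.8]
opening: 0.0006
grip_force: 9.0
```

```bash
python3 fit.py | head -1
```

```text
t 17.8 tcp rack x,y,z -0.0701 -0.0 0.0284 F [-9.3 15.   8.8] xang 117.0
```

Emit:
drive_tool([
  {"x": 0.06, "y": 0, "z": 0, "wx": 0, "wy": 0, "wz": 0},
  {"x": 0.16, "y": 0, "z": 0, "wx": 0, "wy": 0, "wz": 0},
  {"x": 0.26, "y": 0, "z": -0.1, "wx": 0, "wy": 0, "wz": 0},
  {"x": 0.3, "y": 0, "z": -0.35, "wx": 0, "wy": 0, "wz": 0},
  {"x": 0.3, "y": 0, "z": -0.6, "wx": 0, "wy": 0, "wz": 0},
  {"x": 0.3, "y": 0, "z": -0.8, "wx": 0, "wy": 0, "wz": 0},
  {"x": 0.3, "y": 0, "z": -0.8, "wx": 0, "wy": 0, "wz": 0},
], jaw=94)

```text
clock: 18.77
tcp_pos: [0.5263, -0.0047, 0.2323]
ee_rot: [[-0.449, 0.894, 0.009], [0.894, 0.449, -0.002], [-0.006, 0.008, -1.0]]
force: [-0.2, 0.0, -1.3]
opening: 0.0668
grip_force: 0.0
```

```bash
python3 fit.py; cp $(ls -t pics/fwrist*|head -1) pics/v2.png; cp $(ls -t pics/ftop*|head -1) pics/v3.png; python3 -c "
import cv2,numpy as np
a=cv2.imread('pics/v2.png');b=cv2.imread('pics/v3.png')[165:241,270:370]
c=np.hstack([a[:,100:460],cv2.resize(b,(420,420),interpolation=2)]);cv2.imwrite('pics/v4.png',c)"
```

```text
t 18.77 tcp rack x,y,z -0.1345 0.0026 0.2323 F [-0.2  0.  -1.3] xang 116.66
wrist -0.07 [(-12.6, -7.3), (-4.1, 9.1)] 0.0676
wrist -0.06 [(-48.5, -19.5), (-14.0, 10.2), (15.8, 45.6)] 0.0674
wrist -0.05 [(-48.7, -18.6), (-14.0, 10.1), (15.7, 45.7)] 0.0677
wrist -0.04 [(-48.8, -17.8), (-13.0, 10.2), (14.8, 44.8)] 0.0682
wrist -0.03 [(-47.2, -16.7), (-13.1, 10.2), (13.7, 44.0)] 0.0681
wrist -0.02 [(-46.2, 43.3)] 0.0676
wrist -0.01 [(-45.4, 42.5)] 0.0682
wrist 0.0 [(-44.6, 41.6)] 0.0679
wrist 0.01 [(-43.8, 40.5)] 0.0676
wrist 0.02 [(-42.8, 39.7)] 0.068
wrist 0.03 [(-42.2, 38.8)] 0.0677
wrist 0.04 [(-41.1, -10.7), (-6.9, 3.6), (8.3, 38.0)] 0.0674
wrist 0.05 [(-40.1, -15.3), (-3.5, 0.1), (16.6, 36.7)] 0.067
top -0.03 [(-46.2, 10.2), (15.9, 23.0)] 0.0709
top -0.02 [(-45.4, 44.8)] 0.0709
top -0.01 [(-44.5, 43.4)] 0.0719
top 0.0 [(-43.7, 43.6)] 0.0716
top 0.01 [(-43.0, 41.6)] 0.0713
top 0.02 [(-42.0, 40.7)] 0.0717
top 0.03 [(-40.5, 40.6)] 0.0708
top 0.04 [(-40.3, -9.8), (-5.4, 4.8), (9.2, 39.1)] 0.0704
top 0.05 [(-37.8, -22.7), (-2.3, 2.9), (24.8, 37.1)] 0.0698
```

View pics/v4.png

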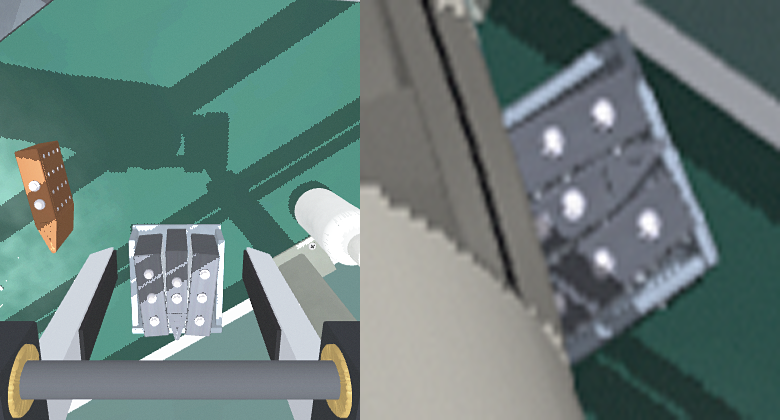

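The three modules stand side by side at wrist pixels (148/177/206, 285), and the nose (178,335) reaches the back plate. I'll check the depth in numbers.

Run:
```python
from h import *
H=-63.25;C=np.array([.5845,-.126])
im,d=grab_frame('wrist');W=cloud('wrist',d)
l=bev(W,C,H,half=.09,z0=.060,z1=.085)
def r(nm,k): print(nm,len(k),np.percentile(k[:,0],[0,2,98,100]).round(4),'z',np.percentile(k[:,2],[5,50,95]).round(4))
r('mod',l[(l[:,1]>-.008)&(l[:,1]<.004)])
r('nose',l[(l[:,1]>-.004)&(l[:,1]<0.0)])
r('left',l[(l[:,1]>.022)&(l[:,1]<.032)]);r('right',l[(l[:,1]<-.025)&(l[:,1]>-.035)])
p=bev(W,C,H,half=.07,z0=.044,z1=.054);p=p[(p[:,0]>.045)];print('plate',np.percentile(p[:,0],[1,10,50,90,99]).round(4))
```

```text
mod 981 [-0.0603 -0.0597  0.0483  0.0528] z [0.0728 0.0749 0.0802]
nose 375 [-0.0601 -0.0596  0.0496  0.0528] z [0.0728 0.075  0.0806]
left 760 [-0.0541 -0.0529  0.0501  0.0526] z [0.0674 0.069  0.0748]
right 751 [-0.0538 -0.0526  0.0496  0.0521] z [0.0676 0.0692 0.075 ]
plate [0.0453 0.0488 0.0552 0.0602 0.0618]
```

```bash
python3 -c "
from bench import *
print(finish_job())"
```

```text
the job is handed in; nothing more can be done
None
```

The job is handed in at about 19 s on the robot's clock: the filter module was taken from the dock, stood upright on the bench and released, then regripped by its rear and slid between the two rack modules. I finished the push with the closed fingers until it stopped moving at about 18 N. The last wrist view shows the nose at the back plate, the rear about 7 mm proud, all three modules upright and the neighbours slightly splayed. I worked clear of the bottle, reel, hex key set and brown look-alike; the verdict was not shown.

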